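# Pin the draw bar to the spring fork and hold it at the mark

## Task

On the little spring-pull rig, take the headed pin from its wooden block and push it down through the lined-up holes of the fork and the draw bar until its head is fully seated. Then take the draw bar's upright black handle, pull it out against the spring until the fork's pointer is level with the fin of the index clip on the rail, and finish while still holding the handle there: do not let go. Leave the tape measure, the flux tin and the copper elbow where they lie.

Things in the scene. Friction and masses are not known exactly. Their poses are not given: they have to be found in the camera images.
- rig: Fixed aluminium base plate, 100 x 255 x 10 mm. Origin on the table; the plate spans -140 to +115 mm in y; +y is the pull direction, z up. A grey spring can (top 63 mm above the table) lies at the -y end; a dark bar guide (40 mm wide, top 55 mm up) stands at y = +75 to +100 mm; a steel index rail (5 mm thick, top 34 mm up) runs along the -x side.
- carriage: Steel fork on a rod from the spring can. Slides to the rig's +y, 0 to 65 mm; a spring pulls it back, about 4 N at rest plus 0.12 N per mm. Two plates, 28 x 32 x 8 mm, one above the other, 12 mm apart, each with a vertical 12 mm hole, upper edges chamfered. Origin: centre of the hole on the upper plate's top face, 54 mm above the table; axes as the rig's.
- pointer_tip (a point): Tip of the thin rod (4 mm) that sticks out sideways from the fork towards the index rail, 46 mm above the table; it moves with the fork. Axes as the rig's.
- draw_bar: Flat steel bar, 10 mm thick; its end lies between the fork's plates, its 12 mm hole in line with theirs at the start. Slides along the rig's y, 75 mm outwards, about 1 N friction; it moves the fork only when the pin is through. Origin: centre of its hole at half thickness, 40 mm above the table; axes as the rig's.
- handle (a point): Middle of the upright black round handle on the outer end of the draw bar: 20 mm diameter, from 51 to 103 mm above the table, this point 80 mm above the table. It lies 150 mm along the rig's +y from the draw bar's hole.
- index_clip: Small dark steel clip with a thumbscrew and a thin upright fin, fixed on the index rail; where along the rail differs each time. Origin at table level under the clip; axes as the rig's.
- mark (a point): Upper edge of the clip's thin fin (3 mm thick along the rig's y), on the side that faces the pointer, 46 mm above the table: the mark. The pointer passes it with a gap of about 3 mm and is level with it when both have the same y in the rig's axes; that is 25 to 55 mm of fork travel.
- pin_block: Fixed wooden block, 46 x 46 x 60 mm, with a 12 mm vertical hole through it that keeps the pin. Origin under its middle on the table.
- pin: Loose steel headed pin, about 50 g, standing in the block: shank 10 mm diameter, 36 mm long with a tapered foot, under a round head 22 mm diameter and 22 mm tall. Origin: centre of the head's underside (where the shank begins); z points up through the head. Seated in the fork, its origin meets the carriage's origin.
- tape_measure: Yellow tape measure, 39 x 81 x 68 mm, lying about; leave it alone. Origin under its middle.
- flux_tin: Round flat tin, 58 mm diameter, 27 mm tall, lying about; leave it alone. Origin under its middle.
- copper_elbow_a: Copper pipe elbow, 51 x 51 x 23 mm, lying about; leave it alone. Origin under its middle.
Mind the look-alikes: they are no part of the job. Of the things like the pin, leave any that is red; of the rest the larger one is meant.

How it is judged:
By the outcome, as a careful person would: the job done as asked, in the order asked, and still so for the second after the job is handed in, while the arm keeps its last pose, push and grip.
It also fails if it takes over 56 s, if anything falls off the work surface, if the arm or the gripper's body presses on something with over 40 N, if the wrist force passes 120 N, or if a joint passes its speed limit or range.

## Robot

A 6-joint arm with a two-finger parallel gripper is mounted at the origin on the work surface; the furniture and walls round the work are solid. World frame = base frame: x ahead of the robot, y to its left, z up, the work surface at z = 0. Lengths are in m, angles in rad, forces in N, time in s.
With the tool pointing down it reaches from about 0.3 to 0.875 m from the base axis. Payload 6.4 kg.
Tool frame: the origin (TCP) lies between the finger pads; the fingertips stand 25 mm ahead of it and the grasp point (between the pads) lies 6 mm ahead of it; z points along the fingers, y is the line along which they close (so a half turn about z gives the same grasp; the last joint's range is limited). The gripper opens to 85 mm and grips with 20 to 120 N. Pads are 22 mm wide; open, the fingers measure 114 mm over their backs; the gripper's body (76 mm by 85 mm) begins 54 mm behind the grasp point. The pads swing forward as they close: fully open they stand 13 mm farther back than shut.
Start: joints at [1.059, 0.181, 1.607, -0, 1.354, -0.206], TCP at [0.173, 0.548, 0.256] pointing down, gripper open.
Joint ranges: [-2.99, 2.99], [-0.89, 2.07], [0.3, 2.58], [-1.14, 4.28], [0, 2.63], [-3.12, 3.12]. Speed limits (rad/s): [2.57, 2.57, 3.01, 3.14, 3.14, 3.14].

## Interface

Orientations are given as a unit quaternion [w, x, y, z].
In Python, from bench import ctrl gives the robot as it stands.
- The arm moves only by the tool servo_tool, never from a script. Its argument "series" is text: rows parted by semicolons, each of 7 numbers parted by spaces: the gripper command: -1 is fully open, 1 is shut, values between are in proportion, then the shift along the tool's x, y, z in m, then the turn, a rotation vector about the tool's x, y, z in degrees. A call has 1 to 12 rows; each row is the pose to reach, as a shift and turn from the pose commanded when the call began, along the tool's axes at that moment; what a row does not reach only later rows make up. A row lasts 1/12 s, in which the tool goes at most 41.7 mm and 7.16 degrees, less where a joint would pass 70% of its speed; a pose out of reach is approached as far as the arm can. A call with a gripper value outside its range is refused whole. The fingers move at their own pace and stop on an object; the grip force is fixed at half the most. Time passes only in rows, so rows that repeat a pose let the fingers close. It gives the time, the measured TCP pose, the force, the opening and the grip force at its end, in the units of the state.
- ctrl.get_obs(): the state, without advancing time (a new reading comes with each control period).
- ctrl.camera(name): name is "side" or "top" or "wrist"; returns a dict with "img" (420x560x3 uint8, red, green, blue), "z_map" (420x560 float32, m along the optical axis (not along the pixel's ray), 0 where there is no reading), "fovy" (degrees; the focal length in pixels is half the picture's height over the tangent of half this angle, whatever the lens; pixels are square), "cx", "cy" (the principal point, pixels), "extrinsics" (4x4, takes a point from camera to world coordinates); the wrist camera has in their place "T_tool_cam" (4x4, takes a point from camera to tool coordinates, whose origin is the TCP and whose axes are the flange's). Camera axes: x right, y down, z forward; pixel columns grow to the right and rows downward; lengths in m; the calibration is good to about 2 mm. A picture is of the moment at which its call begins: read the wrist's pose just before it.
- ctrl.hand_in(): hands the job in; it is judged then, once.
The state is a dict: "time_s": time; "q": joint angles; "dq": joint speeds; "joint_efforts": joint torques, N m; "eef_pos": TCP position; "eef_rot": TCP orientation; "wrist_force": force on the tool from outside, world axes, zero at the start; "torque": the same for the moment, N m; "opening": opening from 0.0 (shut) to 1.0 (fully open); "grasp_force": force on a finger pad.
Only numpy, scipy, OpenCV 4.12 (cv2) and the standard library are available. Lean on these libraries where they do the work, as an engineer would, in place of code of your own. Each camera call takes 0.05 s, during which the arm holds its last target. There are 200 camera calls.

## Working session

There is one attempt and no reset: what is moved stays moved. The work goes in short steps, Python scripts to look and compute and a tool call to move; the robot and the scene stay as the last step left them, time stands still between calls to the robot, and variables do not carry over. Pictures are saved under pics/ and viewed, at most 10 in all, crops included, and the job is handed in when it is done.

Besides the shell and the picture viewer there is one more tool, called after "Emit:" in YAML: its name, and indented under it one key for each argument. servo_tool: Moves the arm, as the interface text tells. Its arguments: {"type":"object","properties":{"series":{"type":"string"}},"required":["series"]}

```bash
mkdir -p pics; cat > h.py <<'E'
import numpy as np, cv2
from bench import ctrl
from scipy.spatial.transform import Rotation as R
def Rq(q): return R.from_quat([q[1],q[2],q[3],q[0]]).as_matrix()
def cam(n):
    o=ctrl.get_obs(); c=ctrl.camera(n)
    if n=="wrist":
        T=np.eye(4); T[:3,:3]=Rq(o["eef_rot"]); T[:3,3]=o["eef_pos"]; c["E"]=T@c["T_tool_cam"]
    else: c["E"]=c["extrinsics"]
    c["f"]=210/np.tan(np.radians(c["fovy"])/2); return c
def save(c,n): cv2.imwrite("pics/%s.png"%n,c["img"][:,:,::-1])
def ray(c,u,v,z):
    d=c["E"][:3,:3]@np.array([(u-c["cx"])/c["f"],(v-c["cy"])/c["f"],1]); o=c["E"][:3,3]
    return o+d*(z-o[2])/d[2]
def cloud(c):
    v,u=np.mgrid[:420,:560]; z=c["z_map"]
    P=np.stack([(u-c["cx"])/c["f"]*z,(v-c["cy"])/c["f"]*z,z],-1)
    W=P@c["E"][:3,:3].T+c["E"][:3,3]; W[z<=0]=np.nan; return W
def proj(c,p):
    q=np.linalg.inv(c["E"])@np.append(p,1); return q[0]/q[2]*c["f"]+c["cx"],q[1]/q[2]*c["f"]+c["cy"]
E
python3 - <<'E'
from h import *
for n in("top","side","wrist"):
    c=cam(n); save(c,n+"0"); print(n,c["fovy"],c["cx"],c["cy"],c["E"].round(3).tolist())
    np.savez("/tmp/%s.npz"%n,**{k:c[k] for k in("img","z_map","E","f","cx","cy")})
o=ctrl.get_obs(); print(o)
E
```

```text
top 55.701548797710345 279.2072419712724 207.8791504174566 [[0.02, -0.984, 0.177, 0.249], [-1.0, -0.02, 0.004, -0.054], [-0.0, -0.177, -0.984, 0.975], [0.0, 0.0, 0.0, 1.0]]
side 50.091506855039064 281.57765454544693 206.53542805642655 [[0.986, -0.091, 0.142, 0.321], [-0.168, -0.431, 0.887, -0.821], [-0.02, -0.898, -0.44, 0.47], [0.0, 0.0, 0.0, 1.0]]
wrist 69.72717014798839 281.63303922489195 209.8274802101259 [[0.3, 0.921, 0.249, 0.11], [0.954, -0.289, -0.081, 0.568], [-0.002, 0.262, -0.965, 0.373], [0.0, 0.0, 0.0, 1.0]]
{'time_s': 0.15, 'q': array([ 1.05871875e+00,  1.81370507e-01,  1.60774596e+00,  2.65778035e-05,
        1.35382130e+00, -2.06286650e-01]), 'dq': array([ 0.00014748, -0.00448615, -0.00202558,  0.00059992, -0.00142894,
       -0.0009728 ]), 'joint_efforts': array([ 1.06196137e-03, -4.45262182e+01, -3.51695538e+01, -3.24465545e-04,
        5.70403878e-03, -6.57740520e-05]), 'eef_pos': array([0.17288108, 0.54799754, 0.25560667]), 'eef_rot': array([-2.48556006e-04,  1.52303252e-01,  9.88333581e-01, -6.25073999e-04]), 'wrist_force': array([ 0.00171693, -0.19584735,  0.15209729]), 'torque': array([-0.04054941, -0.03686762, -0.01153097]), 'grasp_force': 0.0, 'opening': 0.9976259614778812}
```

View pics/top0.png

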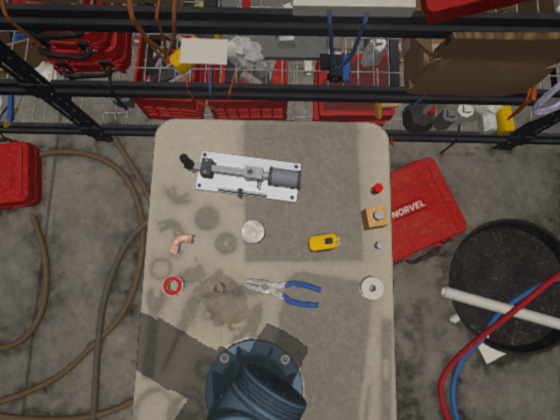

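View pics/side0.png

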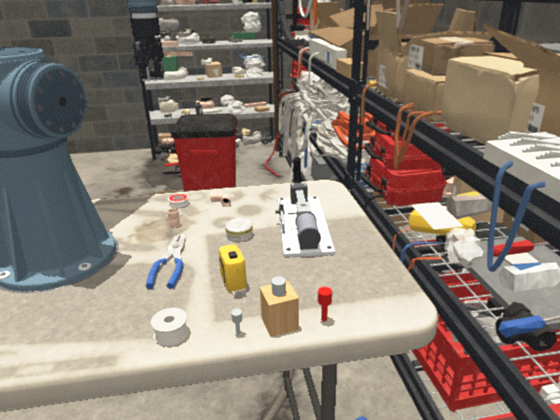

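The top view shows the rig at (195–300, 152–200) with its handle at (187,160) and the can at (285,177). The wooden block with the meant pin is at (375,216). The red look-alike is at (378,187) and the small grey one at (379,245).

```bash
python3 - <<'E'
from h import *
d=dict(np.load("/tmp/top.npz")); W=cloud(d)
z=W[:,:,2]
def blob(u0,u1,v0,v1,a,b):
    s=np.zeros(z.shape,bool); s[v0:v1,u0:u1]=1
    m=s&(z>a)&(z<b); P=W[m]; return m.sum(),P.mean(0).round(4),np.nanmin(P,0).round(3),np.nanmax(P,0).round(3)
print("pinhead",blob(355,395,198,235,.07,.1))
print("block",blob(355,395,198,235,.05,.069))
print("handle",blob(175,200,148,172,.085,.12))
print("can",blob(260,310,160,192,.045,.08))
print("red",blob(368,390,178,195,.02,.12)); print("small",blob(370,388,238,252,.02,.1)); print("tape",blob(300,350,225,260,.04,.1))
img=d["img"].astype(int); m=((img.min(2)>165)).astype(np.uint8); m[:,:185]=0;m[:145]=0;m[205:]=0;m[:,310:]=0
P=np.argwhere(m)[:,::-1]
Q=np.array([ray(d,u,v,.010)[:2] for u,v in P]).astype(np.float32); r=cv2.minAreaRect(Q); print(m.sum(),r,cv2.boxPoints(r).round(3).tolist())
for uv in [(253,173),(262,180),(240,193)]: print(uv,W[uv[1],uv[0]].round(3))
E
```

```text
pinhead (np.int64(79), array([ 0.3997, -0.2763,  0.0817]), array([ 0.389, -0.287,  0.071]), array([ 0.41 , -0.267,  0.086]))
block (np.int64(332), array([ 0.399 , -0.2756,  0.0603]), array([ 0.375, -0.304,  0.05 ]), array([ 0.425, -0.251,  0.069]))
handle (np.int64(76), array([0.5178, 0.169 , 0.1017]), array([0.51 , 0.161, 0.086]), array([0.529, 0.179, 0.107]))
can (np.int64(587), array([ 0.4917, -0.0544,  0.0565]), array([ 0.468, -0.098,  0.045]), array([ 0.518, -0.002,  0.065]))
red (np.int64(82), array([ 0.4681, -0.2819,  0.0554]), array([ 0.459, -0.293,  0.021]), array([ 0.479, -0.273,  0.061]))
small (np.int64(43), array([ 0.3343, -0.2866,  0.0403]), array([ 0.327, -0.295,  0.027]), array([ 0.341, -0.28 ,  0.046]))
tape (np.int64(458), array([ 0.3368, -0.1522,  0.0606]), array([ 0.316, -0.187,  0.04 ]), array([ 0.358, -0.119,  0.071]))
2107 ((0.5033887028694153, 0.029799818992614746), (0.2531907558441162, 0.09821528196334839), 83.46340942382812) [[0.4399999976158142, -0.09000000357627869], [0.5379999876022339, -0.10199999809265137], [0.5669999718666077, 0.15000000596046448], [0.4690000116825104, 0.16099999845027924]]
(253, 173) [0.498 0.014 0.055]
(262, 180) [ 0.488 -0.006  0.029]
(240, 193) [0.453 0.046 0.032]
```

View pics/wrist0.png

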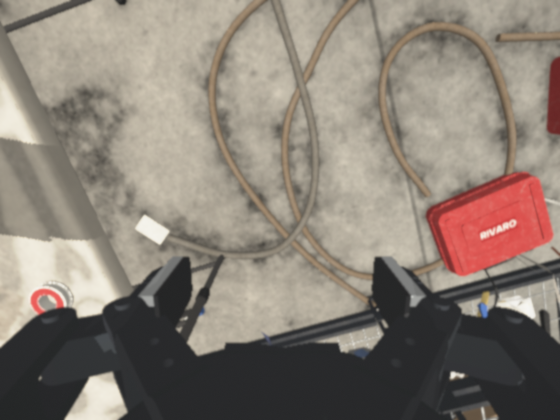

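The wrist view shows only the floor and the fingers (rows 260 and below), because the rig is out of sight. I'll move over the rig.

Emit:
servo_tool:
  series: "-1 -0.39 -0.29 0 0 0 -11; -1 -0.39 -0.29 0 0 0 -11; -1 -0.39 -0.29 0 0 0 -11; -1 -0.39 -0.29 0 0 0 -11; -1 -0.39 -0.29 0 0 0 -11; -1 -0.39 -0.29 0 0 0 -11; -1 -0.39 -0.29 0 0 0 -11; -1 -0.39 -0.29 0 0 0 -11; -1 -0.39 -0.29 0 0 0 -11; -1 -0.39 -0.29 0 0 0 -11; -1 -0.39 -0.29 0 0 0 -11; -1 -0.39 -0.29 0 0 0 -11"

```text
time_s: 1.15
eef_pos: [0.4591, 0.1515, 0.2563]
eef_rot: [0.0, 0.058, 0.998, -0.0]
wrist_force: [0.1, -0.1, -0.1]
opening: 1.003
grasp_force: 0.0
```

Emit:
servo_tool:
  series: "-1 -0.088 -0.097 0.02 0 0 0; -1 -0.088 -0.097 0.02 0 0 0; -1 -0.088 -0.097 0.02 0 0 0; -1 -0.088 -0.097 0.02 0 0 0; -1 -0.088 -0.097 0.02 0 0 0; -1 -0.088 -0.097 0.02 0 0 0"

```text
time_s: 1.65
eef_pos: [0.5336, 0.0481, 0.2357]
eef_rot: [-0.001, 0.057, 0.998, 0.0]
wrist_force: [-0.8, 1.4, 0.5]
opening: 0.997
grasp_force: 0.0
```

```bash
python3 - <<'E'
from h import *
c=cam("wrist"); save(c,"rig1"); np.savez("/tmp/rig1.npz",**{k:c[k] for k in("img","z_map","E","f","cx","cy")})
print(ctrl.get_obs()["eef_pos"])
E
```

```text
[0.53335573 0.04884864 0.23603261]
```

View pics/rig1.png

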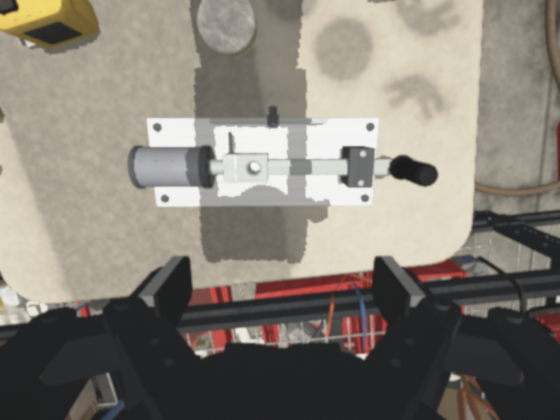

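The wrist view shows the hole at about (254,167), the pointer at about (232,143), the clip at about (273,116) and the handle top at about (428,175). I'll enlarge it and compute.

```bash
python3 - <<'E'
from h import *
d=dict(np.load("/tmp/rig1.npz"))
cv2.imwrite("pics/rig1c.png",cv2.resize(d["img"][95:195,215:305,::-1],None,fx=6,fy=6,interpolation=cv2.INTER_CUBIC))
for n,u,v,z in [("hole",254,167,.054),("ptr",232,133,.046),("clip",273,116,.046),("handle",428,175,.103),("plTL",148,119,.01),("plTR",378,118,.01),("plBR",372,205,.01),("plBL",157,206,.01)]: print(n,ray(d,u,v,z).round(4))
W=cloud(d); print("handle cloud",W[173,428].round(4),"fork",W[160,238].round(4))
E
```

```text
hole [0.5013 0.0241 0.054 ]
ptr [0.4665 0.0063 0.046 ]
clip [0.4552 0.0485 0.046 ]
handle [0.519  0.1724 0.103 ]
plTL [ 0.4413 -0.0881  0.01  ]
plTR [0.4689 0.1611 0.01  ]
plBR [0.5661 0.151  0.01  ]
plBL [ 0.5385 -0.1     0.01  ]
handle cloud [0.517  0.1718 0.1043] fork [0.4927 0.0094 0.0538]
```

View pics/rig1c.png

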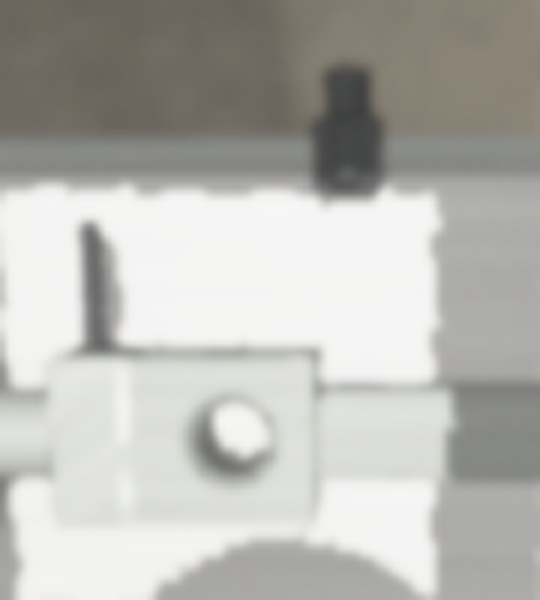

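The crop shows the hole centre at (253.8,167.6), the pointer tip at (230.3,132.3) and the clip's fin end at (273,127.5) in full-picture pixels. Next I'll move over the block.

Emit:
servo_tool:
  series: "-1 0.066 -0.328 0 0 0 0; -1 0.066 -0.328 0 0 0 0; -1 0.066 -0.328 0 0 0 0; -1 0.066 -0.328 0 0 0 0; -1 0.066 -0.328 0 0 0 0; -1 0.066 -0.328 0 0 0 0; -1 0.066 -0.328 0 0 0 0; -1 0.066 -0.328 0 0 0 0; -1 0.066 -0.328 0 0 0 0; -1 0.066 -0.328 0 0 0 0; -1 0.066 -0.328 0 0 0 0; -1 0.066 -0.328 0 0 0 0"

```text
time_s: 2.7
eef_pos: [0.4319, -0.2682, 0.2364]
eef_rot: [0.0, 0.056, 0.998, 0.0]
wrist_force: [0.6, 0.1, 0.1]
opening: 0.998
grasp_force: 0.0
```

```bash
python3 - <<'E'
from h import *
c=cam("wrist"); save(c,"pin1"); np.savez("/tmp/pin1.npz",**{k:c[k] for k in("img","z_map","E","f","cx","cy")})
o=ctrl.get_obs();print(o["eef_pos"],o["eef_rot"],o["q"].round(2))
W=cloud(c); z=W[:,:,2]; s=(abs(W[:,:,0]-.4)<.03)&(abs(W[:,:,1]+.276)<.03)&(z>.072)&(z<.1)
v,u=np.nonzero(s); print("px",u.min(),u.max(),v.min(),v.max()); print(W[s].mean(0))
m=cv2.minEnclosingCircle(np.stack([u,v],1).astype(np.float32)); print(m, ray(c,*m[0],.082))
E
```

```text
[ 0.43196451 -0.26825236  0.23637092] [5.88503967e-05 5.53963619e-02 9.98464425e-01 1.79249769e-04] [-0.79  0.05  1.79  0.    1.3  -2.25]
px 256 279 156 180
[ 0.39951637 -0.27703037  0.08129782]
((268.0, 168.1041717529297), 12.268381118774414) [ 0.39931737 -0.2770296   0.082     ]
```

View pics/pin1.png

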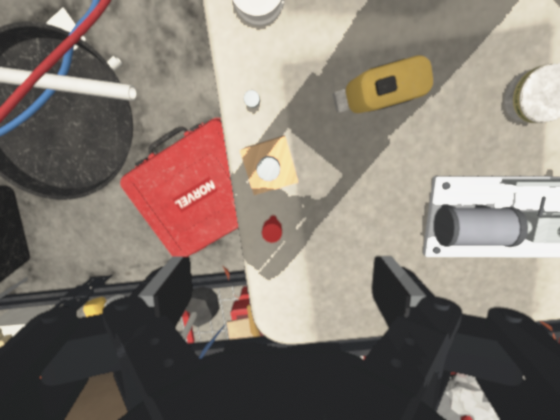

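The picture shows the pin head at (268,168) on the block, the red look-alike at (272,231) and the small one at (252,99). I'll descend on the pin now.

Emit:
servo_tool:
  series: "-1 0.031 -0.012 0 0 0 0; -1 0.031 -0.012 0.04 0 0 0; -0.5 0.031 -0.012 0.08 0 0 0; -0.3 0.031 -0.012 0.11 0 0 0; -0.3 0.031 -0.012 0.13 0 0 0; -0.3 0.031 -0.012 0.14 0 0 0; -0.3 0.031 -0.012 0.148 0 0 0; -0.3 0.031 -0.012 0.148 0 0 0; -0.3 0.031 -0.012 0.148 0 0 0"

```text
time_s: 3.5
eef_pos: [0.3999, -0.2788, 0.0891]
eef_rot: [0.0, 0.056, 0.998, -0.0]
wrist_force: [-0.4, 0.2, 0.4]
opening: 0.652
grasp_force: 0.0
```

Emit:
servo_tool:
  series: "0.3 0 0 0 0 0 0; 0.6 0 0 0 0 0 0; 1 0 0 0 0 0 0; 1 0 0 0 0 0 0; 1 0 0 0 0 0 0; 1 0 0 0 0 0 0; 1 0 0 0 0 0 0; 1 0 0 0 0 0 0"

```text
time_s: 4.17
eef_pos: [0.3998, -0.2786, 0.0897]
eef_rot: [0.001, 0.057, 0.998, 0.0]
wrist_force: [-0.8, 4.6, 8.0]
opening: 0.231
grasp_force: 58.4
```

Emit:
servo_tool:
  series: "1 0 0 -0.01 0 0 0; 1 0 0 -0.03 0 0 0; 1 0 0 -0.06 0 0 0; 1 0 0 -0.09 0 0 0; 1 0 0 -0.1 0 0 0; 1 -0.008 0.03 -0.1 0 0 0; 1 -0.014 0.065 -0.1 0 0 0; 1 -0.022 0.1 -0.1 0 0 0; 1 -0.03 0.135 -0.1 0 0 0; 1 -0.038 0.17 -0.1 0 0 0; 1 -0.044 0.205 -0.1 0 0 0; 1 -0.05 0.23 -0.1 0 0 0"

```text
time_s: 5.17
eef_pos: [0.475, -0.0534, 0.1885]
eef_rot: [0.0, 0.056, 0.998, 0.0]
wrist_force: [1.2, -1.1, 0.2]
opening: 0.226
grasp_force: 59.0
```

Emit:
servo_tool:
  series: "1 -0.004 0.03 0 0 0 0; 1 -0.01 0.055 0 0 0 0; 1 -0.016 0.075 0 0 0 0; 1 -0.016 0.082 0.01 0 0 0; 1 -0.016 0.082 0.03 0 0 0; 1 -0.016 0.082 0.05 0 0 0; 1 -0.016 0.082 0.055 0 0 0; 1 -0.016 0.082 0.055 0 0 0; 1 -0.016 0.082 0.055 0 0 0"

```text
time_s: 5.92
eef_pos: [0.5, 0.0232, 0.1334]
eef_rot: [-0.0, 0.057, 0.998, -0.0]
wrist_force: [0.2, -0.2, 0.8]
opening: 0.23
grasp_force: 59.0
```

```bash
python3 - <<'E'
from h import *
o=ctrl.get_obs();c=cam("wrist"); np.savez("/tmp/ins.npz",**{k:c[k] for k in("img","z_map","E","f","cx","cy")})
print(o["eef_pos"],o["eef_rot"],o["grasp_force"],o["wrist_force"])
p=o["eef_pos"]
for z in(.054,.066): print(proj(c,[p[0],p[1],z]),proj(c,[.5013,.0241,.054]))
cv2.imwrite("pics/ins.png",cv2.resize(c["img"][150:400,160:420,::-1],None,fx=2.3,fy=2.3,interpolation=cv2.INTER_CUBIC))
E
```

```text
[0.49997747 0.02321107 0.13335351] [-3.06418859e-04  5.72281305e-02  9.98361080e-01 -4.26653306e-05] 58.99407458207861 [ 0.1877721  -0.17829514  0.81023167]
(np.float64(281.86842183856123), np.float64(227.92625974179361)) (np.float64(283.3693321479705), np.float64(229.6000449437693))
(np.float64(281.8716918118172), np.float64(233.8284976677701)) (np.float64(283.3693321479705), np.float64(229.6000449437693))
```

View pics/ins.png

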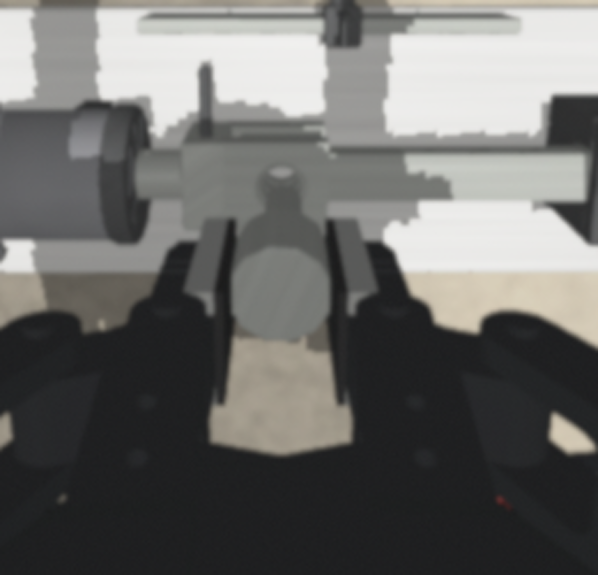

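The picture shows the pin held upright between the pads, with its foot hiding the near side of the hole and the hole's far rim visible at about (282,221). I'll enlarge to check the alignment.

```bash
python3 - <<'E'
from h import *
d=dict(np.load("/tmp/ins.npz")); a=d["img"][205:260,245:320,::-1]
a=cv2.resize(a,None,fx=10,fy=10,interpolation=cv2.INTER_CUBIC).astype(float)
a=np.clip((a-40)*1.8,0,255).astype(np.uint8)
th=np.linspace(0,2*np.pi,60)
for cx,cy,r,z,col in [(.5013,.0241,.006,.054,(0,0,255)),(.5,.0232,.005,.0677,(0,255,0))]:
    q=np.array([proj(d,[cx+r*np.cos(t),cy+r*np.sin(t),z]) for t in th]); q=((q-[245,205])*10+5).astype(int); cv2.polylines(a,[q],True,col,1)
cv2.imwrite("pics/insz.png",a)
E
```

```text
(no output)
```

View pics/insz.png

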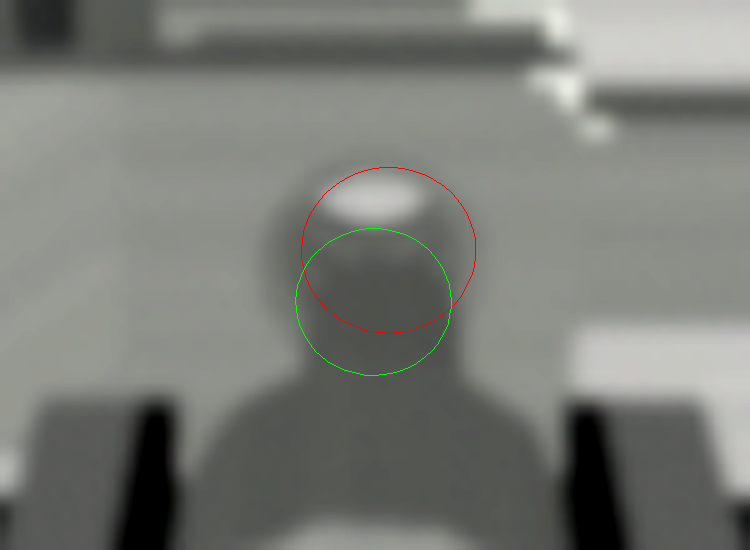

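The zoom shows the chamfered hole centred at about (373,257) and the foot at about (375,300), so the pin needs about 1.7 mm along world +x. I'll shift it and insert.

Emit:
servo_tool:
  series: "1 -0.0017 -0.0003 0 0 0 0; 1 -0.0017 -0.0003 0.005 0 0 0; 1 -0.0017 -0.0003 0.01 0 0 0; 1 -0.0017 -0.0003 0.015 0 0 0; 1 -0.0017 -0.0003 0.02 0 0 0; 1 -0.0017 -0.0003 0.024 0 0 0; 1 -0.0017 -0.0003 0.024 0 0 0"

```text
time_s: 6.55
eef_pos: [0.5013, 0.0232, 0.1082]
eef_rot: [-0.001, 0.057, 0.998, 0.0]
wrist_force: [-0.5, -0.9, -0.5]
opening: 0.226
grasp_force: 58.9
```

Emit:
servo_tool:
  series: "1 0 0 0.005 0 0 0; 1 0 0 0.01 0 0 0; 1 0 0 0.015 0 0 0; 1 0 0 0.02 0 0 0; 1 0 0 0.023 0 0 0; 1 0 0 0.023 0 0 0; 1 0 0 0.023 0 0 0"

```text
time_s: 7.13
eef_pos: [0.5017, 0.0232, 0.086]
eef_rot: [-0.0, 0.057, 0.998, 0.0]
wrist_force: [-0.4, -0.8, -0.9]
opening: 0.227
grasp_force: 59.0
```

Emit:
servo_tool:
  series: "1 0 0 0.001 0 0 0; 1 0 0 0.002 0 0 0; 1 0 0 0.003 0 0 0; 1 0 0 0.003 0 0 0; 1 0 0 0.003 0 0 0"

```text
time_s: 7.55
eef_pos: [0.502, 0.0233, 0.0837]
eef_rot: [0.0, 0.057, 0.998, -0.0]
wrist_force: [-2.3, 1.7, 4.4]
opening: 0.23
grasp_force: 59.4
```

Emit:
servo_tool:
  series: "1 0 0 0.001 0 0 0; 1 0 0 0.0015 0 0 0; 1 0 0 0.0015 0 0 0; 1 0 0 0.0015 0 0 0"

```text
time_s: 7.88
eef_pos: [0.5021, 0.0233, 0.0835]
eef_rot: [0.0, 0.057, 0.998, -0.0]
wrist_force: [-7.4, 1.1, 17.7]
opening: 0.233
grasp_force: 61.0
```

Seated with about 18 N of reaction. Now I'll release, rise and go above the handle.

Emit:
servo_tool:
  series: "1 0 0 -0.001 0 0 0; 0.2 0 0 -0.001 0 0 0; 0 0 0 -0.001 0 0 0; 0 0 0 -0.001 0 0 0; -0.2 0 0 -0.001 0 0 0; -0.2 0 0 -0.01 0 0 0; -0.2 0 0 -0.04 0 0 0; -0.2 0 0 -0.08 0 0 0; -0.2 0 0 -0.115 0 0 0; -0.2 0 0.03 -0.115 0 0 0; -0.2 0 0.07 -0.115 0 0 0; -0.2 0 0.1 -0.115 0 0 0"

```text
time_s: 8.88
eef_pos: [0.5139, 0.1241, 0.1988]
eef_rot: [0.001, 0.058, 0.998, 0.0]
wrist_force: [-0.1, 0.1, -0.1]
opening: 0.598
grasp_force: 0.0
```

Emit:
servo_tool:
  series: "-0.2 0 0.03 0 0 0 0; -0.2 0 0.05 0 0 0 0; -0.2 0 0.05 0 0 0 0; -0.2 0 0.05 0 0 0 0"

```text
time_s: 9.22
eef_pos: [0.5186, 0.1731, 0.1971]
eef_rot: [0.0, 0.056, 0.998, -0.0]
wrist_force: [-0.3, -0.2, 0.6]
opening: 0.603
grasp_force: 0.0
```

```bash
python3 - <<'E'
from h import *
o=ctrl.get_obs();c=cam("wrist"); save(c,"seat"); np.savez("/tmp/seat.npz",**{k:c[k] for k in("img","z_map","E","f","cx","cy")})
print(o["eef_pos"],o["eef_rot"],o["opening"])
W=cloud(c); s=(abs(W[:,:,0]-.502)<.02)&(abs(W[:,:,1]-.0233)<.02)&(W[:,:,2]>.06)
print("head",W[s].mean(0),np.percentile(W[s][:,2],[10,50,90]),s.sum())
s=(abs(W[:,:,0]-.519)<.03)&(abs(W[:,:,1]-.172)<.03)&(W[:,:,2]>.095)&(W[:,:,2]<.112); v,u=np.nonzero(s)
m=cv2.minEnclosingCircle(np.stack([u,v],1).astype(np.float32)); print(m,ray(c,*m[0],.103),W[s].mean(0))
E
```

```text
[0.51863473 0.17308999 0.19709593] [ 2.24243418e-05  5.56726404e-02  9.98449067e-01 -1.32790043e-04] 0.602723880635563
head [0.50124241 0.02633867 0.07284203] [0.06441242 0.07511621 0.0763061 ] 765
((280.5, 220.15383911132812), 13.611634254455566) [0.51754086 0.17219053 0.103     ] [0.51744571 0.17210372 0.10334895]
```

View pics/seat.png

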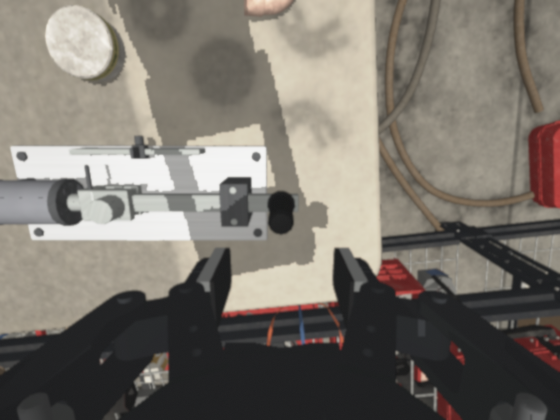

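The picture shows the pin's head seated on the fork at (102,207), with its top measured at about 76 mm, and the handle at (280,210) between the open fingers. Now I'll grip the handle.

Emit:
servo_tool:
  series: "-0.2 0.0005 -0.0005 0.03 0 0 0; -0.2 0.0005 -0.0005 0.06 0 0 0; -0.2 0.0005 -0.0005 0.085 0 0 0; -0.2 0.0005 -0.0005 0.1 0 0 0; -0.2 0.0005 -0.0005 0.111 0 0 0; -0.2 0.0005 -0.0005 0.111 0 0 0; 0.4 0.0005 -0.0005 0.111 0 0 0; 1 0.0005 -0.0005 0.111 0 0 0; 1 0.0005 -0.0005 0.111 0 0 0; 1 0.0005 -0.0005 0.111 0 0 0; 1 0.0005 -0.0005 0.111 0 0 0; 1 0.0005 -0.0005 0.111 0 0 0"

```text
time_s: 10.27
eef_pos: [0.5196, 0.1719, 0.0875]
eef_rot: [0.002, 0.057, 0.998, 0.0]
wrist_force: [0.2, -0.7, 7.1]
opening: 0.219
grasp_force: 58.9
```

```bash
python3 - <<'E'
from h import *
d=dict(np.load("/tmp/rig1.npz")); a=np.radians(6.35); Y=np.array([np.sin(a),np.cos(a),0])
p,m=ray(d,230.3,132.3,.046),ray(d,273,127.5,.046); print(p,m,"travel",(m-p)@Y)
c=cam("wrist"); np.savez("/tmp/g0.npz",**{k:c[k] for k in("img","z_map","E","f","cx","cy")})
print("expected px ptr",proj(c,p),"fin",proj(c,m))
E
```

```text
[0.46568128 0.00477664 0.046     ] [0.46595282 0.04719569 0.046     ] travel 0.04218883308336263
expected px ptr (np.float64(-39.69099960595389), np.float64(188.75555514785623)) fin (np.float64(37.28320811867124), np.float64(180.41186109525918))
```

The pointer lies just outside the wrist view in this grip. I'll regrip the round handle with the tool turned 30° so that I can watch pointer and fin during the pull.

Emit:
servo_tool:
  series: "0.3 0 0 0 0 0 0; 0.1 0 0 0 0 0 0; 0.1 0 0 0 0 0 -7; 0.1 0 0 0 0 0 -14; 0.1 0 0 0 0 0 -21; 0.1 0 0 0 0 0 -28; 0.1 0 0 0 0 0 -30; 1 0 0 0 0 0 -30; 1 0 0 0 0 0 -30; 1 0 0 0 0 0 -30; 1 0 0 0 0 0 -30; 1 0 0 0 0 0 -30"

```text
time_s: 11.32
eef_pos: [0.5182, 0.1719, 0.0858]
eef_rot: [-0.0, -0.203, 0.979, 0.0]
wrist_force: [-0.5, 0.3, 1.4]
opening: 0.217
grasp_force: 58.6
```

```bash
python3 - <<'E'
from h import *
o=ctrl.get_obs();c=cam("wrist"); np.savez("/tmp/g1.npz",**{k:c[k] for k in("img","z_map","E","f","cx","cy")})
print(o["eef_pos"],o["eef_rot"],o["opening"],o["grasp_force"],o["wrist_force"])
d=dict(np.load("/tmp/rig1.npz"))
p,m=ray(d,230.3,132.3,.046),ray(d,273,127.5,.046)
print("expected px ptr",proj(c,p),"fin",proj(c,m))
t=Rq(o["eef_rot"]).T; a=np.radians(6.35); print("rig y in tool",t@[np.sin(a),np.cos(a),0])
E
```

```text
[0.51820085 0.17185598 0.08581356] [-5.98282961e-05 -2.03172233e-01  9.79143013e-01  2.85200130e-05] 0.21737637294449685 58.55847476050258 [-0.52372312  0.301125    1.36103975]
expected px ptr (np.float64(-5.034639292977715), np.float64(19.152277220574263)) fin (np.float64(85.46793331110104), np.float64(59.91262431296312))
rig y in tool [-4.96898967e-01  8.67808398e-01  1.71059962e-05]
```

Emit:
servo_tool:
  series: "0.3 0 0 0 0 0 0; 0.1 0 0 0 0 0 0; 0.1 0 0 -0.008 0 0 3; 0.1 0 0 -0.015 0 0 6; 0.1 0 0 -0.015 0 0 6; 1 0 0 -0.015 0 0 6; 1 0 0 -0.015 0 0 6; 1 0 0 -0.015 0 0 6; 1 0 0 -0.015 0 0 6; 1 0 0 -0.015 0 0 6"

```text
time_s: 12.2
eef_pos: [0.5182, 0.1718, 0.1008]
eef_rot: [-0.0, -0.152, 0.988, 0.0]
wrist_force: [-1.0, -0.0, 5.9]
opening: 0.211
grasp_force: 58.6
```

```bash
cat > m.py <<'E'
from h import *
import sys
o=ctrl.get_obs();c=cam("wrist"); np.savez("/tmp/%s.npz"%sys.argv[1],**{k:c[k] for k in("img","z_map","E","f","cx","cy")})
print(o["time_s"],o["eef_pos"],o["eef_rot"],o["opening"],o["grasp_force"],o["wrist_force"])
a=np.radians(6.35); Y=np.array([np.sin(a),np.cos(a),0]); X=np.array([np.cos(a),-np.sin(a),0])
print("rig y in tool",Rq(o["eef_rot"]).T@Y)
# rectified rig view at z=.046, 0.25 mm/px, columns rig y, rows rig x; origin at measured hole
O=np.array([.502,.0233,.046])
ys=np.arange(-.04,.08,.0002); xs=np.arange(-.065,-.005,.0002)
G=O+xs[:,None,None]*X+ys[None,:,None]*Y; q=(G-c["E"][:3,3])@c["E"][:3,:3]
u=q[...,0]/q[...,2]*c["f"]+c["cx"]; v=q[...,1]/q[...,2]*c["f"]+c["cy"]
r=cv2.remap(c["img"],u.astype(np.float32),v.astype(np.float32),cv2.INTER_CUBIC); cv2.imwrite("pics/%s.png"%sys.argv[1],r[:,:,::-1]); np.save("/tmp/%s.npy"%sys.argv[1],r)
g=cv2.cvtColor(r,cv2.COLOR_RGB2GRAY)
for x in(-.042,-.040,-.038,-.037,-.036,-.035,-.034,-.032,-.030,-.027,-.024,-.02):
    row=g[np.argmin(abs(xs-x))].astype(int)
    b=row<95; st=np.flatnonzero(np.diff(np.r_[0,b,0]))
    print(x,[(round(ys[i]*1000,1),round(ys[j-1]*1000,1),row[i:j].min()) for i,j in zip(st[::2],st[1::2]) if j-i>4])
E
python3 m.py g2
```

```text
12.2 [0.51818246 0.17183804 0.10083476] [-1.27150664e-04 -1.52372402e-01  9.88323143e-01  1.51963255e-06] 0.2106088789286648 58.58356872573495 [-9.79214704e-01 -3.91255728e-03  5.94358814e+00]
rig y in tool [-4.04804414e-01  9.14403293e-01 -6.33743719e-05]
-0.042 [(np.float64(-40.0), np.float64(-27.8), np.int64(0)), (np.float64(18.2), np.float64(34.6), np.int64(44))]
-0.04 [(np.float64(-40.0), np.float64(-27.4), np.int64(0))]
-0.038 [(np.float64(-40.0), np.float64(-27.2), np.int64(0))]
-0.037 [(np.float64(-40.0), np.float64(-27.0), np.int64(0))]
-0.036 [(np.float64(-40.0), np.float64(-26.8), np.int64(0))]
-0.035 [(np.float64(-40.0), np.float64(-26.6), np.int64(0))]
-0.034 [(np.float64(-40.0), np.float64(-26.4), np.int64(0)), (np.float64(-24.2), np.float64(-21.4), np.int64(67))]
-0.032 [(np.float64(-40.0), np.float64(-26.0), np.int64(0)), (np.float64(-24.6), np.float64(-21.0), np.int64(56))]
-0.03 [(np.float64(-40.0), np.float64(-25.4), np.int64(0)), (np.float64(-24.6), np.float64(-21.2), np.int64(57))]
-0.027 [(np.float64(-40.0), np.float64(-24.8), np.int64(0)), (np.float64(-24.2), np.float64(-21.2), np.int64(57))]
-0.024 [(np.float64(-40.0), np.float64(-24.2), np.int64(0)), (np.float64(-23.8), np.float64(-20.6), np.int64(56))]
-0.02 [(np.float64(-40.0), np.float64(-20.8), np.int64(0))]
```

The pointer is visible now at rig y ≈ −22.8 mm. I'll pull 40 mm, slightly short of the estimate, then look.

Emit:
servo_tool:
  series: "1 -0.001 0.0023 0 0 0 0; 1 -0.0024 0.0055 0 0 0 0; 1 -0.004 0.0091 0 0 0 0; 1 -0.0057 0.0128 0 0 0 0; 1 -0.0073 0.0165 0 0 0 0; 1 -0.0089 0.0201 0 0 0 0; 1 -0.0105 0.0238 0 0 0 0; 1 -0.0121 0.0274 0 0 0 0; 1 -0.0138 0.0311 0 0 0 0; 1 -0.015 0.034 0 0 0 0; 1 -0.0162 0.0366 0 0 0 0; 1 -0.0162 0.0366 0 0 0 0"

```text
time_s: 13.25
eef_pos: [0.5226, 0.2104, 0.1008]
eef_rot: [-0.001, -0.153, 0.988, -0.001]
wrist_force: [-2.5, -5.6, 7.3]
opening: 0.212
grasp_force: 58.9
```

```bash
python3 m.py g3; python3 - <<'E'
import cv2,numpy as np
r=np.load("/tmp/g3.npy")[:,:,::-1][:,150:400]  # y -10..+40
r=np.clip((r.astype(float)-20)*1.6,0,255).astype(np.uint8)
r=cv2.resize(r,None,fx=2,fy=2,interpolation=cv2.INTER_CUBIC)
for k in range(0,50,5): cv2.line(r,(k*10,590),(k*10,600 if k!=10 else 560),(0,0,255),1)
cv2.imwrite("pics/g3v.png",r)
E
```

```text
13.25 [0.52259778 0.21044837 0.10082707] [-6.72712310e-04 -1.52503937e-01  9.88301917e-01 -1.19060146e-03] 0.21205051806822883 58.92612308263779 [-2.53467884 -5.60074523  7.28560541]
rig y in tool [-0.40504582  0.91429255 -0.00264973]
-0.042 [(np.float64(-40.0), np.float64(10.4), np.int64(0)), (np.float64(17.4), np.float64(39.0), np.int64(41))]
-0.04 [(np.float64(-40.0), np.float64(10.8), np.int64(0))]
-0.038 [(np.float64(-40.0), np.float64(11.2), np.int64(0))]
-0.037 [(np.float64(-40.0), np.float64(11.4), np.int64(0))]
-0.036 [(np.float64(-40.0), np.float64(11.6), np.int64(0))]
-0.035 [(np.float64(-40.0), np.float64(11.8), np.int64(0))]
-0.034 [(np.float64(-40.0), np.float64(12.2), np.int64(0)), (np.float64(12.8), np.float64(15.0), np.int64(68))]
-0.032 [(np.float64(-40.0), np.float64(12.6), np.int64(0)), (np.float64(13.0), np.float64(15.4), np.int64(58))]
-0.03 [(np.float64(-40.0), np.float64(15.4), np.int64(0))]
-0.027 [(np.float64(-40.0), np.float64(15.4), np.int64(0))]
-0.024 [(np.float64(-40.0), np.float64(15.4), np.int64(0))]
-0.02 [(np.float64(-40.0), np.float64(15.4), np.int64(0))]
```

View pics/g3v.png

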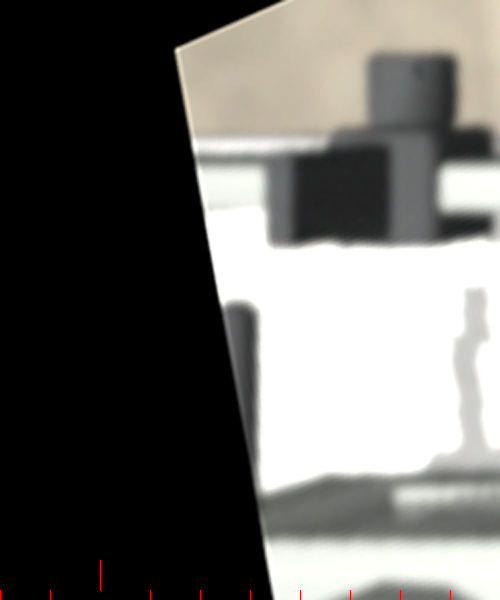

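The rectified view (10 px/mm, y=0 at column 100) shows the pointer centred at about column 238 (y≈13.8 mm). The clip's edges are at 268–296, 390 and 440. I'll use depth to tell which face is the fin.

```bash
cat > z.py <<'E'
from h import *
import sys
a=np.radians(6.35); Y=np.array([np.sin(a),np.cos(a),0]); X=np.array([np.cos(a),-np.sin(a),0]); O=np.array([.502,.0233,.046])
for f in sys.argv[1:]:
    c=dict(np.load("/tmp/%s.npz"%f)); W=cloud(c); S=np.stack([(W-O)@X,(W-O)@Y,W[...,2]],-1)*1000
    print(f,"cam rig",((c["E"][:3,3]-O)@X).round(3),((c["E"][:3,3]-O)@Y).round(3),c["E"][2,3].round(3))
    m=(S[...,0]>-64)&(S[...,0]<-28)&(S[...,1]>-28)&(S[...,1]<40)&(S[...,2]>37)
    for x0 in range(-62,-28,3):
        k=m&(S[...,0]>=x0)&(S[...,0]<x0+3); P=S[k]; P=P[np.argsort(P[:,1])]
        for y0 in range(-28,40,3):
            q=P[(P[:,1]>=y0)&(P[:,1]<y0+3)]
            if len(q): print((x0,y0),len(q),q.min(0).round(1),q.max(0).round(1))
E
python3 z.py g3 rig1
```

```text
g3 cam rig -0.061 0.162 0.218
(-53, 17) 15 [-50.3  17.5  38. ] [-50.   19.9  48.6]
(-53, 20) 4 [-50.3  20.2  38.6] [-50.2  21.4  46.7]
(-50, 17) 51 [-50.   17.3  37.2] [-47.1  20.   48.8]
(-50, 20) 88 [-50.   20.   37.1] [-47.   21.8  48.6]
(-47, 17) 53 [-47.   17.7  37. ] [-44.   20.   48.4]
(-47, 20) 84 [-47.   20.   37.1] [-44.   21.7  49.1]
(-44, 17) 48 [-44.   17.   37.5] [-41.   20.   48.7]
(-44, 20) 89 [-43.9  20.   37.1] [-41.   21.8  48.7]
(-41, 17) 16 [-41.   17.3  37.1] [-39.8  20.   47.9]
(-41, 20) 13 [-41.   20.1  37.9] [-40.4  21.1  48.2]
(-38, 11) 1 [-35.1  12.9  46.3] [-35.1  12.9  46.3]
(-38, 14) 4 [-35.5  14.1  46. ] [-35.1  15.   48.1]
(-35, 11) 14 [-35.   12.6  44.4] [-32.6  13.9  47.3]
(-35, 14) 29 [-34.8  14.1  44.8] [-32.   15.7  48.5]
(-32, 11) 9 [-31.7  12.8  45.1] [-29.1  13.9  46.9]
(-32, 14) 30 [-31.9  14.1  44.5] [-29.   15.9  48.5]
(-29, 14) 12 [-29.   14.7  45.1] [-28.   16.1  47.9]
rig1 cam rig -0.037 0.028 0.353
(-53, 17) 3 [-50.1  18.   47.8] [-50.1  19.9  48. ]
(-50, 17) 9 [-49.2  17.9  46.6] [-47.3  19.9  48.6]
(-47, 17) 9 [-46.4  17.9  46.8] [-44.6  19.9  48. ]
(-44, 17) 9 [-43.6  17.9  46.4] [-41.7  19.9  48.9]
(-41, 17) 3 [-40.8  17.9  46.8] [-40.8  19.8  47.8]
(-38, -25) 3 [-35.3 -24.5  46.5] [-35.3 -22.5  47.5]
(-35, -25) 9 [-34.4 -24.6  46. ] [-32.4 -22.6  49.2]
(-35, -22) 3 [-34.3 -21.9  45.5] [-32.4 -21.6  47. ]
(-32, -25) 10 [-31.5 -24.8  45.3] [-29.6 -22.   48.4]
(-32, -22) 2 [-31.5 -21.8  46.2] [-29.6 -21.8  47. ]
(-29, -25) 3 [-28.7 -24.9  46.4] [-28.6 -22.5  48.6]
(-29, -22) 1 [-28.6 -22.   46.1] [-28.6 -22.   46.1]
```

The depth shows the fin centre at rig y ≈ 19 mm and the pointer at about 13.7 mm, so about 5.2 mm remains. That agrees with the 42 mm travel estimate.

Emit:
servo_tool:
  series: "1 -0.0006 0.0014 0 0 0 0; 1 -0.0013 0.003 0 0 0 0; 1 -0.0021 0.0048 0 0 0 0; 1 -0.0021 0.0048 0 0 0 0; 1 -0.0021 0.0048 0 0 0 0; 1 -0.0021 0.0048 0 0 0 0"

```text
time_s: 13.8
eef_pos: [0.5232, 0.2153, 0.1008]
eef_rot: [-0.001, -0.152, 0.988, -0.001]
wrist_force: [-3.1, -7.4, 6.1]
opening: 0.207
grasp_force: 58.9
```

```bash
python3 m.py g4 | grep -v "^-0.0[34]"; python3 z.py g4; python3 - <<'E'
import numpy as np,cv2
for f in("g2","g3","g4"):
    g=cv2.cvtColor(np.load("/tmp/%s.npy"%f),cv2.COLOR_RGB2GRAY)
    ys=np.arange(-40,80,.2)
    for x in(-32,-30,-43,-45):
        print(f,x,[(round(ys[k],1),int(g[int((x+65)/.2),k])) for k in range(60,420,3) if (-27<ys[k]<-17 and f=="g2" and x>-33) or (10<ys[k]<25)])
E
```

```text
13.8 [0.52315939 0.2152764  0.10083117] [-7.04835091e-04 -1.52383128e-01  9.88320409e-01 -1.28627796e-03] 0.2069871718343133 58.920149970799685 [-3.08537569 -7.42378617  6.10650197]
rig y in tool [-0.40482203  0.91439105 -0.00285114]
-0.027 [(np.float64(-40.0), np.float64(20.2), np.int64(0))]
-0.024 [(np.float64(-40.0), np.float64(20.2), np.int64(0))]
-0.02 [(np.float64(-40.0), np.float64(20.2), np.int64(0))]
g4 cam rig -0.061 0.166 0.218
(-53, 17) 13 [-50.3  17.8  38.3] [-50.   19.9  47.6]
(-53, 20) 3 [-50.3  20.   39. ] [-50.   20.2  46.6]
(-50, 14) 1 [-49.3  16.8  46.6] [-49.3  16.8  46.6]
(-50, 17) 53 [-50.   17.1  38. ] [-47.   19.9  48.3]
(-50, 20) 89 [-50.   20.   37.1] [-47.1  21.8  49.2]
(-47, 17) 52 [-47.   17.1  37.1] [-44.1  20.   48.4]
(-47, 20) 92 [-47.   20.   37.1] [-44.   21.7  49.5]
(-44, 17) 51 [-43.9  17.3  37. ] [-41.1  20.   48.3]
(-44, 20) 89 [-44.   20.   37.2] [-41.1  21.9  49.2]
(-41, 17) 19 [-41.   17.3  37.7] [-40.1  20.   49.3]
(-41, 20) 11 [-41.   20.1  37.7] [-40.5  21.4  47.7]
(-38, 17) 4 [-35.4  17.2  45.6] [-35.   18.8  47.1]
(-35, 17) 38 [-34.9  17.
[... 7855 characters left out ...]
, (np.float64(23.0), 43), (np.float64(23.6), 43), (np.float64(24.2), 43), (np.float64(24.8), 44)]
g4 -45 [(np.float64(10.4), 0), (np.float64(11.0), 0), (np.float64(11.6), 0), (np.float64(12.2), 0), (np.float64(12.8), 0), (np.float64(13.4), 0), (np.float64(14.0), 0), (np.float64(14.6), 0), (np.float64(15.2), 189), (np.float64(15.8), 164), (np.float64(16.4), 133), (np.float64(17.0), 99), (np.float64(17.6), 89), (np.float64(18.2), 86), (np.float64(18.8), 76), (np.float64(19.4), 57), (np.float64(20.0), 46), (np.float64(20.6), 42), (np.float64(21.2), 42), (np.float64(21.8), 42), (np.float64(22.4), 42), (np.float64(23.0), 42), (np.float64(23.6), 43), (np.float64(24.2), 43), (np.float64(24.8), 42)]
```

In the same frame the pointer (≈18.1–18.4 mm) and the fin (≈17.9–18.9 mm) are level to within about 0.5 mm. I'll check the pin head with the top camera and hand in.

```bash
python3 - <<'E'
from h import *
c=cam("top"); W=cloud(c); p=np.array([.502,.0233])+.0417*np.array([.1106,.9939])
s=(np.hypot(W[...,0]-p[0],W[...,1]-p[1])<.012); print(np.nanmedian(W[s],0),s.sum(),np.nanpercentile(W[s][:,2],[50,90]))
o=ctrl.get_obs(); print(o["time_s"],o["grasp_force"],o["wrist_force"])
h=np.nanpercentile(W[s][:,2],90)
if h<.083: print(ctrl.hand_in())
E
```

```text
[0.50293535 0.06345262 0.07426235] 114 [0.07426235 0.07748714]
13.9 58.917629197239876 [-1.87269997 -7.3595869   5.80338423]
the job is handed in; nothing more can be done
None
```

The job is handed in: the pin is seated in the fork, and the handle is pulled out and still gripped, with the pointer level with the clip's fin to within about 0.5 mm by my measurement.

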